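# Return stray pipe fittings to the counter caddy

### The job

Put the four stray pipe fittings on the counter (the tee, the 90-degree elbow, the hex nipple and the round cap) back into the caddy, each in the bin that shows the same fitting as its sample, so that it lies flat on the bottom of the bin (the cap mouth down, as it stands now). The four-way cross and the 45-degree bend have no bin here: leave them lying where they are.

Things in the scene. Friction and masses are not known exactly. Their poses are not given: they have to be found in the camera images.
- tee: Loose pipe tee, three arms in a T. Galvanised iron (grey). Lies flat; origin where the pipe axes cross, 22 mm above its underside; z up. Arms are 38 mm in diameter with a 44 mm bead over the last 12 mm. Arms along +y, -y (the run, 76 mm end to end) and +x (the branch), each reaching 38 mm from the origin. About 0.36 kg.
- elbow: Loose 90-degree pipe elbow, two arms in a square L. Galvanised iron (grey). Lies flat; origin where the pipe axes cross, 22 mm above its underside; z up. Arms are 38 mm in diameter with a 44 mm bead over the last 12 mm. Arms along +x and +y, each reaching 38 mm from the origin; round corner of 22 mm radius at the origin. About 0.26 kg.
- nipple: Loose hex nipple: a straight threaded tube with a hexagon round its middle. Galvanised iron (grey). Lies on a flat of the hexagon with its axis level along y, 53 mm long; threads 33 mm in diameter; hexagon 16 mm long, 38 mm across flats (top to bottom) and 44 mm across its corners (along x). Origin at its centre, 19 mm above its underside; z up. About 0.17 kg.
- cap: Loose round pipe cap, mouth down, slightly domed top. Galvanised iron (grey). 45 mm in diameter at the bead round its foot (11 mm high), 40 mm above that, 30 mm tall. Origin on its axis, 14 mm above its underside; z up. About 0.14 kg.
- cross: Look-alike without a bin: loose pipe cross, four arms in a plus. Galvanised iron (grey). Lies flat; origin where the pipe axes cross, 22 mm above its underside; z up. Arms are 38 mm in diameter with a 44 mm bead over the last 12 mm. Arms along +x, -x, +y and -y, each reaching 38 mm from the origin.
- bend45: Look-alike without a bin: loose 45-degree pipe bend, two short arms that make a shallow, wide-open angle. Galvanised iron (grey). Lies flat; origin where the pipe axes cross, 22 mm above its underside; z up. Arms are 38 mm in diameter with a 44 mm bead over the last 12 mm. Arms along +x and along 135 degrees from x (towards +y), each reaching 32 mm from the origin.
- bin_tee: The bin whose sample is a tee. One of four blue bins fixed in a row (108 mm pitch, any order). Origin: centre of underside, 6 mm above counter; y along the row, +x level to the sample, z up. Well 110 (x) by 100 (y) mm inside, centred on origin; floor and walls 3 mm thick; rim 26 mm high at -x, 36 mm at +x. Sample fixed on the slope beyond the +x wall, top 70 mm above counter.
- bin_elbow: The bin whose sample is a 90-degree elbow. One of four blue bins fixed in a row (108 mm pitch, any order). Origin: centre of underside, 6 mm above counter; y along the row, +x level to the sample, z up. Well 110 (x) by 100 (y) mm inside, centred on origin; floor and walls 3 mm thick; rim 26 mm high at -x, 36 mm at +x. Sample fixed on the slope beyond the +x wall, top 70 mm above counter.
- bin_nipple: The bin whose sample is a hex nipple. One of four blue bins fixed in a row (108 mm pitch, any order). Origin: centre of underside, 6 mm above counter; y along the row, +x level to the sample, z up. Well 110 (x) by 100 (y) mm inside, centred on origin; floor and walls 3 mm thick; rim 26 mm high at -x, 36 mm at +x. Sample fixed on the slope beyond the +x wall, top 70 mm above counter.
- bin_cap: The bin whose sample is a round cap. One of four blue bins fixed in a row (108 mm pitch, any order). Origin: centre of underside, 6 mm above counter; y along the row, +x level to the sample, z up. Well 110 (x) by 100 (y) mm inside, centred on origin; floor and walls 3 mm thick; rim 26 mm high at -x, 36 mm at +x. Sample fixed on the slope beyond the +x wall, top 70 mm above counter.
Things that resemble listed ones, but are neither listed nor needed, are in the scene too. Leave any purple look-alike of the cap alone. What is shaped like the nipple but green is not meant.

How it is judged:
By the outcome, as a careful person would: the job done as asked, in the order asked, and still so for the second after the job is handed in, with the robot touching nothing.
It also fails if it takes over 106 s, if anything falls off the work surface, if the arm or the gripper's body presses on something with over 40 N, if the wrist force passes 120 N, or if a joint passes its speed limit or range.

### The arm

A 6-joint arm with a two-finger parallel gripper is mounted at the origin on the work surface. World frame = base frame: x ahead of the robot, y to its left, z up, the work surface at z = 0. Lengths are in mm, angles in rad, forces in N, time in s.
With the tool pointing down it reaches from about 300 to 1000 mm from the base axis. Payload 5.1 kg.
Tool frame: the origin (TCP) lies midway between the tips of the shut fingers; the grasp point (between the pads) lies 19 mm behind it (grasp_offset is the z of the grasp point in the tool frame, in mm); z points along the fingers, y is the line along which they close (so a half turn about z gives the same grasp; the last joint's range is limited). The gripper opens to 95 mm and grips with 3 to 60 N. Pads are 20 mm wide; open, the fingers measure 119 mm over their backs; the gripper's body (75 mm by 180 mm) begins 59 mm behind the grasp point.
Start: joints at [-1.28, 0.124, 1.65, -0, 1.367, -0.083], TCP at [237.318, -605.115, 214.656] pointing down, gripper open.
Joint ranges: [-2.61, 2.61], [-1.02, 2.33], [0.03, 2.71], [-1.35, 4.49], [0.32, 2.68], [-2.91, 2.91]. Speed limits (rad/s): [2.57, 2.57, 3.14, 3.14, 3.14, 3.14].

### API

Orientations are given as a unit quaternion [x, y, z, w].
In Python, from station import * gives the robot as it stands.
- The arm moves only by the shell command python3 -m inch 'ROWS' [FORCE]. ROWS is JSON, a list of rows, each a list of 5 numbers: the opening, from 0 (shut) to 1 (fully open), then the shift along the tool's x, y, z normalised to -1 to 1, where 1 is 0.4 m, then the turn about the tool's z normalised to -1 to 1, where 1 is 2 rad. A call has 1 to 5 rows; each row is the pose to reach, as a shift and turn from the pose commanded when the call began, along the tool's axes at that moment; what a row does not reach only later rows make up. A row lasts 1/8 s, in which the tool goes at most 62.5 mm and 10.7 degrees, less where a joint would pass 70% of its speed; a pose out of reach is approached as far as the arm can. A call with a number of a shift or a turn outside -1 to 1 is refused whole. A call with a gripper value outside its range is refused whole. The fingers move at their own pace and stop on an object; FORCE is the grip in N (left out, the last holds). Time passes only in rows, so rows that repeat a pose let the fingers close. It gives the time, the measured TCP pose, the force, the opening and the grip force at its end, in the units of the state.
- read_state(): the state, without advancing time (a new reading comes with each control period).
- grab_frame(name): name is "scene" or "top" or "wrist"; returns a dict with "frame" (384x512x3 uint8, red, green, blue), "depth" (384x512 float32, mm along the optical axis (not along the pixel's ray), 0 where there is no reading), "fx", "fy", "cx", "cy" (pixels), "eye" and "rotation" of the camera in the world; the wrist camera has in their place "mount" (4x4, takes a point from camera to tool coordinates, whose origin is the TCP and whose axes are the flange's). Camera axes: x right, y down, z forward; pixel columns grow to the right and rows downward; lengths in mm; the calibration is good to about 2 mm. A picture is of the moment at which its call begins: read the wrist's pose just before it.
- close_job(): hands the job in; it is judged then, once.
The state is a dict: "clock": time; "joint_pos": joint angles; "joint_vel": joint speeds; "joint_torque": joint torques, N m; "position": TCP position; "ee_rot": TCP orientation; "force": force on the tool from outside, world axes, zero at the start; "torque": the same for the moment, N m; "opening": opening from 0.0 (shut) to 1.0 (fully open); "grip_force": force on a finger pad.
Only numpy, scipy, OpenCV 4.12 (cv2) and the standard library are available. Lean on these libraries where they do the work, as an engineer would, in place of code of your own. Each camera call takes 0.05 s, during which the arm holds its last target. There are 200 camera calls.

## Working session

There is one attempt and no reset: what is moved stays moved. The work goes in short steps, Python scripts to look and compute and a shell command to move; the robot and the scene stay as the last step left them, time stands still between calls to the robot, and variables do not carry over. Pictures are saved under pics/ and viewed, at most 14 in all, crops included, and the job is handed in when it is done.

```bash
ls; mkdir -p pics; python3 - <<'E'
from station import *
import cv2,numpy as np
s=read_state();print(s['clock'],s['position'],s['ee_rot'],s['opening'])
for n in ['top','scene']:
    g=grab_frame(n);cv2.imwrite(f'pics/{n}0.png',cv2.resize(g['frame'][:,:,::-1],(800,600)));np.savez(f'{n}0.npz',**g)
    print(n,g['eye'],g['rotation'],g['fx'],g['cx'],g['cy'])
E
```

```text
pics
0.0 [ 237.11350941 -604.51558069  213.40965799] [ 9.82585013e-01  1.85810736e-01 -1.19145834e-04 -1.02378016e-03] 1.001362109852581
top [ 380.38662234    1.49852637 1205.18964121] [ 0.71095742 -0.70185085  0.02932973 -0.03293471] 457.52666134502937 256.652060724598 191.61895792083877
scene [1270.09172522 -372.16592805 1043.68823931] [ 0.79335614  0.49145734 -0.19042365 -0.30462198] 490.25042000816353 255.35550848503377 196.15833378766465
```

View pics/top0.png

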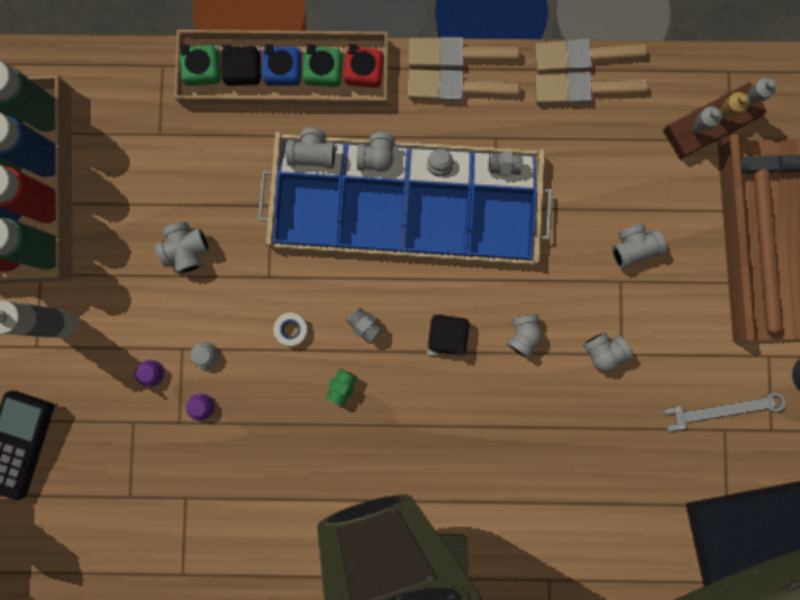

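View pics/scene0.png

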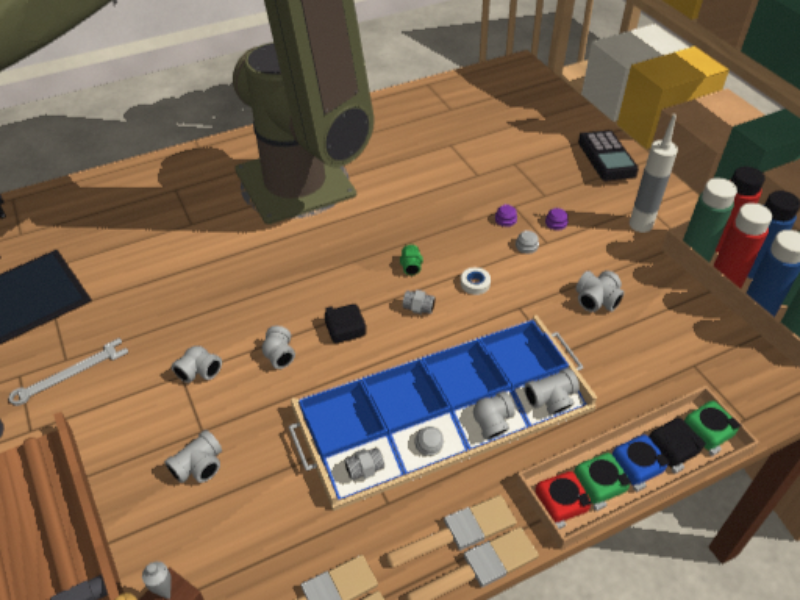

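Top view (800x600): bins left to right are tee, elbow, cap, nipple. The cross is at (183,247), cap (204,355), nipple (365,325) and tee (640,247). The bends at (525,335) and (608,352) still need telling apart. Next I measure them on rectified crops.

```bash
cat > h.py <<'E'
import numpy as np,cv2
from scipy.spatial.transform import Rotation as R
def load(n): return dict(np.load(n+'.npz'))
def rot(q): 
    q=np.asarray(q); return q if q.shape==(3,3) else R.from_quat(q).as_matrix()
def cloud(g):
    d=g['depth'];v,u=np.mgrid[:d.shape[0],:d.shape[1]]
    p=np.stack([(u-g['cx'])/g['fx']*d,(v-g['cy'])/g['fy']*d,d],-1)
    return p@rot(g['rotation']).T+g['eye']
def ray(g,uv,z):
    uv=np.atleast_2d(uv).astype(float)
    r=np.stack([(uv[:,0]-g['cx'])/g['fx'],(uv[:,1]-g['cy'])/g['fy'],np.ones(len(uv))],-1)@rot(g['rotation']).T
    return g['eye']+r*((z-g['eye'][2])/r[:,2])[:,None]
def rect(g,x0,x1,y0,y1,z,s=1):  # image up=+x, left=+y, s px/mm
    w,h=int((y1-y0)*s),int((x1-x0)*s)
    c=np.array([[x1,y1,z],[x1,y0,z],[x0,y0,z],[x0,y1,z]],float)
    q=(c-g['eye'])@rot(g['rotation']);uv=np.stack([q[:,0]/q[:,2]*g['fx']+g['cx'],q[:,1]/q[:,2]*g['fy']+g['cy']],-1)
    H=cv2.getPerspectiveTransform(uv.astype(np.float32),np.float32([[0,0],[w,0],[w,h],[0,h]]))
    return cv2.warpPerspective(g['frame'][:,:,::-1],H,(w,h),flags=cv2.INTER_CUBIC)
E
python3 - <<'E'
from h import *
g=load('top0');P=cloud(g)
names=dict(tee=(640,247),A=(525,335),B=(608,352),nip=(365,325),cap=(204,355),cross=(183,247))
z=P[...,2];print('table z',np.median(z[250:300,100:180]))
hsv=cv2.cvtColor(g['frame'],cv2.COLOR_RGB2HSV)
m=((z>9)&(hsv[...,1]<80)).astype(np.uint8)
n,l,st,c=cv2.connectedComponentsWithStats(m,connectivity=4)
ims=[]
for k,(u,v) in names.items():
    u*=.64;v*=.64
    i=np.bincount(l[int(v)-6:int(v)+7,int(u)-6:int(u)+7].ravel(),minlength=n)[1:].argmax()+1
    mm=l==i;cn=max(cv2.findContours(mm.astype(np.uint8),0,2)[0],key=cv2.contourArea)[:,0]
    w=ray(g,cn,22)[:,:2].astype(np.float32)
    r=cv2.minAreaRect(w);p=P[mm]
    print(k,'area',st[i,4],'rect',np.round(r[0]),np.round(r[1]),round(r[2]),'boxangle; mean',p.mean(0).round(),'ztop',np.percentile(p[:,2],98).round(1))
    x,y=r[0];im=rect(g,x-60,x+60,y-60,y+60,22,2.2)
    cv2.putText(im,k,(5,20),0,.6,(0,0,255),2);ims.append(im)
cv2.imwrite('pics/m1.png',np.vstack([np.hstack(ims[:3]),np.hstack(ims[3:])]))
# caddy: blue mask on the floor
b=((hsv[...,0]>100)&(hsv[...,0]<125)&(hsv[...,1]>150)&(z<45)).astype(np.uint8)
n,l,st,c=cv2.connectedComponentsWithStats(b);i=st[1:,4].argmax()+1
for i in range(1,n):
  if st[i,4]>300: 
    cn=max(cv2.findContours((l==i).astype(np.uint8),0,2)[0],key=cv2.contourArea)[:,0]
    r=cv2.minAreaRect(ray(g,cn,25)[:,:2].astype(np.float32));print('blue',st[i],r, np.percentile(P[l==i][:,2],[5,50,95]))
x0=520;cv2.imwrite('pics/caddy.png',rect(g,500,800,-260,280,9,1.4))
E
```

```text
table z -0.6227097783072395
tee area 613 rect [ 585. -385.] [61. 86.] 21 boxangle; mean [ 579. -381.   38.] ztop 45.0
A area 404 rect [ 430. -198.] [52. 72.] 78 boxangle; mean [ 429. -194.   43.] ztop 46.1
B area 496 rect [ 406. -334.] [59. 66.] 29 boxangle; mean [ 403. -327.   42.] ztop 45.6
nip area 291 rect [443.  70.] [55. 42.] 46 boxangle; mean [442.  68.  32.] ztop 40.5
cap area 224 rect [389. 334.] [41. 41.] 2 boxangle; mean [389. 332.  29.] ztop 32.7
cross area 737 rect [569. 377.] [85. 82.] 63 boxangle; mean [565. 370.  46.] ztop 45.7
blue [ 279    0   71   25 1642] ((970.01416015625, -139.4358367919922), (66.89590454101562, 188.06825256347656), 0.6134592294692993) [-498.14047406 -490.95045893 -484.19698139]
blue [168  30  24  24 330] ((884.10693359375, 219.42144775390625), (64.05589294433594, 61.52110290527344), 1.4740136861801147) [25.31029305 35.87155743 40.96122977]
blue [ 175  110   85   50 3634] ((634.8523559570312, 114.63866424560547), (215.11700439453125, 122.81028747558594), 86.94011688232422) [ 4.657856    8.94055822 37.0860661 ]
blue [ 258  115   85   51 3649] ((622.2196655273438, -103.91098022460938), (215.68629455566406, 121.44220733642578), 87.09700012207031) [ 4.49226581  8.89262609 36.75082069]
```

View pics/m1.png

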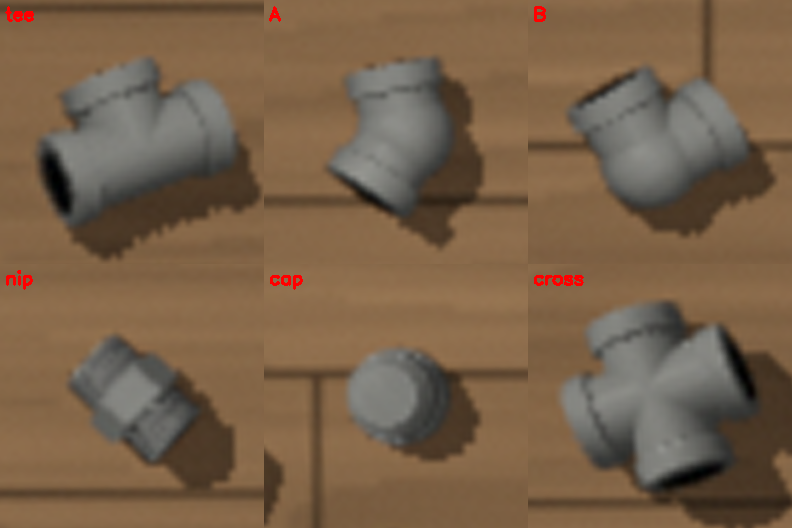

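View pics/caddy.png

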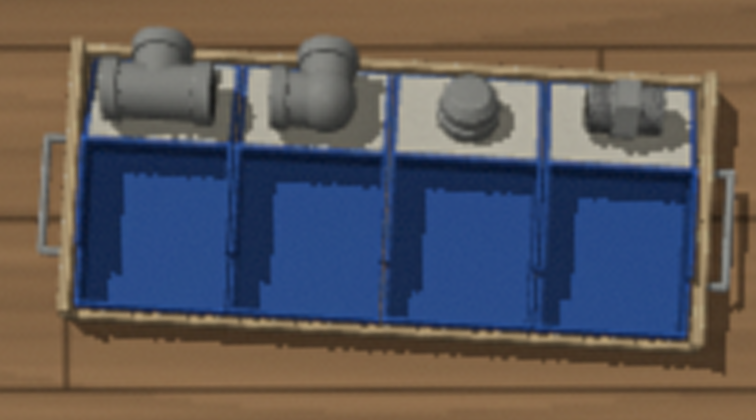

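The rectified crops show B is square, so B is the 90-degree elbow and A is the 45-degree bend. Now I fit the caddy from its floor points.

```bash
python3 - <<'E'
from h import *
g=load('top0');P=cloud(g);z=P[...,2]
hsv=cv2.cvtColor(g['frame'],cv2.COLOR_RGB2HSV)
b=(hsv[...,0]>100)&(hsv[...,0]<125)&(hsv[...,1]>120)&(P[...,0]>550)&(P[...,0]<720)&(abs(P[...,1])<260)
f=b&(z>4)&(z<13); print(np.median(z[f]))
p=P[f][:,:2]
r=cv2.minAreaRect(p.astype(np.float32));print(r)
for a in (-2.5,-3,-3.5,-4):
    t=np.radians(a);q=p@np.array([[np.cos(t),-np.sin(t)],[np.sin(t),np.cos(t)]])
    h=np.histogram(q[:,1],np.arange(-240,260,4))[0]
    print(a,np.percentile(q,[.5,99.5],axis=0).round(1).tolist(), 'gaps',[int(v) for v in np.arange(-240,256,4)[h<25]])
E
```

```text
8.266964186169389
((632.3256225585938, 5.4684295654296875), (438.5590515136719, 118.28487396240234), 86.61339569091797)
-2.5 [[573.8, -177.6], [681.2, 243.9]] gaps [-240, -236, -232, -228, -224, -220, -216, -212, -208, -204, -200, -196, -192, -188, -184, -80, -76, 28, 32, 136, 140, 144, 244, 248, 252]
-3 [[574.1, -172.0], [680.3, 249.3]] gaps [-240, -236, -232, -228, -224, -220, -216, -212, -208, -204, -200, -196, -192, -188, -184, -180, -76, -72, 36, 40, 144, 148, 252]
-3.5 [[573.5, -166.8], [680.3, 254.7]] gaps [-240, -236, -232, -228, -224, -220, -216, -212, -208, -204, -200, -196, -192, -188, -184, -180, -176, -172, -72, -68, -64, 40, 44, 148, 152, 156]
-4 [[571.9, -161.3], [681.1, 260.1]] gaps [-240, -236, -232, -228, -224, -220, -216, -212, -208, -204, -200, -196, -192, -188, -184, -180, -176, -172, -168, -64, -60, 44, 48, 156, 160]
```

```bash
python3 -m inch '[[0.9,0,0,0,-0.09],[0.9,0,0,0,-0.18],[0.9,0,0,0,-0.27],[0.9,0,0,0,-0.36],[0.9,0,0,0,-0.45]]' 40
```

```text
clock: 0.72
position: [237.2, -604.7, 213.9]
ee_rot: [0.802, 0.597, 0.0, -0.001]
force: [1.0, 0.3, -0.0]
opening: 0.9
grip_force: 0.0
```

```bash
cat > go.py <<'E'
import sys,numpy as np
from station import read_state
from scipy.spatial.transform import Rotation as R
x,y,z,psi=map(float,sys.argv[1:5]); s=read_state();M=R.from_quat(s['ee_rot']).as_matrix()
d=M.T@(np.array([x,y,z])-s['position'])/400
p=np.degrees(np.arctan2(M[1,0],M[0,0]))
t=np.radians((p-psi+180)%360-180)/2
print('clock',round(s['clock'],2),'pos',s['position'].round(1),'psi',p.round(1),'j6',s['joint_pos'][5].round(2),'open',round(s['opening'],3),'grip',round(s['grip_force'],1),'\nrow',d.round(4),t.round(4),'mm',(d*400).round())
E
python3 go.py 585 -384.6 100 111
```

```text
clock 0.72 pos [ 237.2 -604.7  213.9] psi 73.3 j6 -0.99 open 0.9 grip 0.0 
row [0.7764 0.6752 0.2851] -0.3288 mm [311. 270. 114.]
```

```bash
python3 -m inch '[[0.9,0.11,0.096,0,-0.08],[0.9,0.22,0.19,0,-0.16],[0.9,0.33,0.29,0,-0.24],[0.9,0.44,0.385,0.05,-0.329],[0.9,0.54,0.47,0.1,-0.329]]'; python3 go.py 585 -384.6 100 111
```

```text
clock: 1.35
position: [481.8, -452.2, 174.1]
ee_rot: [0.568, 0.823, -0.0, 0.0]
force: [-0.0, -0.6, 0.3]
opening: 0.899
grip_force: 0.0
clock 1.35 pos [ 481.8 -452.2  174.1] psi 110.8 j6 -1.2 open 0.899 grip 0.0 
row [0.0667 0.3011 0.1852] -0.0021 mm [ 27. 120.  74.]
```

```bash
python3 -m inch '[[0.95,0.03,0.14,0.03,0],[0.95,0.067,0.28,0.1,0],[0.95,0.067,0.301,0.1,0],[0.95,0.067,0.301,0.1,0]]'; python3 - <<'E'
from station import *
import cv2,numpy as np
s=read_state();g=grab_frame('wrist');print(s['position'],g['mount'],g['fx'])
f=g['frame'][:,:,::-1].copy()
# project tee grasp ctr (585,-384.6,22)
from scipy.spatial.transform import Rotation as R
M=R.from_quat(s['ee_rot']).as_matrix();m=g['mount']
for p,c in (((585,-384.6,22),(0,0,255)),((576,-388,22),(0,255,0)),((576+38*.934,-388+38*.358,22),(255,0,0))):
    t=M.T@(np.array(p)-s['position']);q=m[:3,:3].T@(t-m[:3,3])
    u=q[:2]/q[2]*[g['fx'],g['fy']]+[g['cx'],g['cy']];print(u);cv2.circle(f,(int(u[0]),int(u[1])),4,c,-1)
cv2.imwrite('pics/w1.png',f)
E
```

```text
clock: 1.85
position: [583.5, -385.7, 134.2]
ee_rot: [0.568, 0.823, -0.0, -0.0]
force: [0.0, -1.0, -0.3]
opening: 0.949
grip_force: 0.0
[ 583.53117556 -385.74238456  134.16753539] [[-7.21075254e-05 -9.64111538e-01 -2.65497526e-01  7.49158359e+01]
 [ 9.99999996e-01 -5.39256334e-05 -7.57717028e-05  3.58027192e-01]
 [ 5.87352506e-05 -2.65497531e-01  9.64111538e-01 -1.69249712e+02]
 [ 0.00000000e+00  0.00000000e+00  0.00000000e+00  1.00000000e+00]] 322.22349860249955
[252.58229929 186.19273106]
[241.93221801 186.18066018]
[284.01672314 186.03213781]
```

View pics/w1.png

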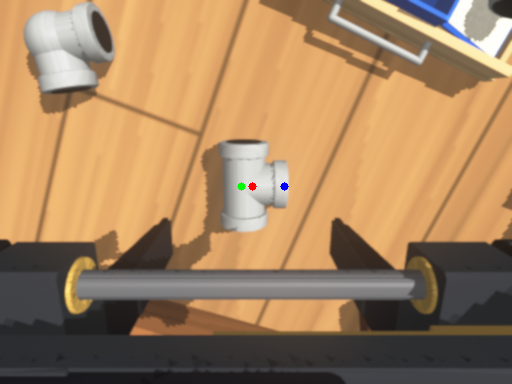

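The wrist view shows the tee at (243,186) with its branch to the right, and my projected points lie on it. I descend and grip.

```bash
python3 -m inch '[[0.95,0,0,0.14,0],[0.95,0,0,0.26,0],[0.95,0,0,0.323,0],[0.95,0,0,0.323,0],[0.6,0,0,0.323,0]]' 40; python3 -m inch '[[0.3,0,0,0,0],[0.3,0,0,0,0],[0.3,0,0,0,0]]' ; python3 go.py 585 -384.6 130 111
```

```text
clock: 2.52
position: [583.8, -387.7, 7.8]
ee_rot: [0.569, 0.822, -0.0, 0.001]
force: [0.1, -0.5, 0.2]
opening: 0.893
grip_force: 0.0
clock: 2.9
position: [584.7, -386.1, 6.6]
ee_rot: [0.569, 0.822, 0.0, 0.001]
force: [0.5, 0.4, 3.3]
opening: 0.595
grip_force: 40.0
clock 2.9 pos [ 584.7 -386.1    6.6] psi 110.7 j6 -1.02 open 0.595 grip 40.0 
row [ 0.0027  0.0029 -0.3084] -0.0029 mm [   1.    1. -123.]
```

```bash
python3 -m inch '[[0.3,0,0,-0.1,0],[0.3,0,0,-0.22,0],[0.3,0,0,-0.31,0],[0.3,0,0,-0.31,0]]' 40; python3 go.py 636.3 167.5 130 86.8
```

```text
clock: 3.4
position: [585.2, -387.2, 133.1]
ee_rot: [0.569, 0.823, -0.0, 0.003]
force: [-0.1, -0.5, -2.1]
opening: 0.596
grip_force: 40.0
clock 3.4 pos [ 585.2 -387.2  133.1] psi 110.7 j6 -1.02 open 0.596 grip 40.0 
row [1.2521 0.6098 0.0025] 0.2086 mm [501. 244.   1.]
```

```bash
python3 -m inch '[[0.3,0.12,0.06,0,0.04],[0.3,0.25,0.12,0,0.08],[0.3,0.375,0.18,0,0.12],[0.3,0.5,0.24,0,0.16],[0.3,0.625,0.305,0,0.208]]' 40; python3 go.py 636.3 167.5 130 86.8
```

```text
clock: 4.03
position: [607.2, -106.8, 125.7]
ee_rot: [0.727, 0.686, -0.001, -0.002]
force: [1.0, -0.0, -2.4]
opening: 0.596
grip_force: 40.0
clock 4.03 pos [ 607.2 -106.8  125.7] psi 86.7 j6 -0.2 open 0.596 grip 40.0 
row [ 0.6888  0.0327 -0.0103] -0.0012 mm [276.  13.  -4.]
```

```bash
python3 -m inch '[[0.3,0.13,0.01,0,0],[0.3,0.27,0.015,0,0],[0.3,0.41,0.02,0,0],[0.3,0.55,0.03,0,0],[0.3,0.65,0.03,0,0]]'; python3 -m inch '[[0.3,0,0,0,0],[0.3,0,0,0,0]]' >/dev/null; python3 go.py 636.3 167.5 17 86.8
```

```text
clock: 4.65
position: [633.6, 152.0, 125.6]
ee_rot: [0.726, 0.688, -0.002, -0.001]
force: [0.9, -0.3, -3.2]
opening: 0.594
grip_force: 40.0
clock 4.9 pos [634.1 149.4 126.7] psi 86.9 j6 0.2 open 0.596 grip 40.0 
row [0.0459 0.0042 0.2741] 0.0006 mm [ 18.   2. 110.]
```

```bash
python3 -m inch '[[0.3,0.046,0.004,0,0],[0.3,0.046,0.004,0.12,0],[0.3,0.046,0.004,0.22,0],[0.3,0.046,0.004,0.26,0],[0.3,0.046,0.004,0.265,0]]'; python3 -m inch '[[0.3,0,0,0,0],[0.3,0,0,0,0]]'; python3 go.py 636.3 167.5 17 86.8
```

```text
clock: 5.52
position: [637.7, 167.9, 22.4]
ee_rot: [0.727, 0.687, -0.001, -0.001]
force: [0.4, -0.2, -3.1]
opening: 0.592
grip_force: 40.0
clock: 5.78
position: [639.9, 168.5, 25.8]
ee_rot: [0.726, 0.687, 0.002, 0.001]
force: [0.4, -0.4, -3.0]
opening: 0.596
grip_force: 40.0
clock 5.78 pos [639.9 168.5  25.8] psi 86.8 j6 0.23 open 0.596 grip 40.0 
row [-0.0029 -0.0088  0.022 ] 0.0003 mm [-1. -4.  9.]
```

```bash
python3 -m inch '[[0.3,-0.003,-0.008,0.01,0],[0.3,-0.003,-0.008,0.016,0],[0.3,-0.003,-0.008,0.016,0]]'; python3 -m inch '[[0.3,0,0,0,0]]'; python3 go.py 636.3 167.5 17 86.8
```

```text
clock: 6.15
position: [634.5, 167.1, 16.7]
ee_rot: [0.726, 0.687, -0.0, -0.0]
force: [-0.3, 0.3, -3.9]
opening: 0.593
grip_force: 40.0
clock: 6.28
position: [634.9, 167.2, 17.0]
ee_rot: [0.726, 0.687, -0.0, -0.0]
force: [0.3, 0.5, -3.0]
opening: 0.598
grip_force: 40.0
clock 6.28 pos [634.9 167.2  17. ] psi 86.9 j6 0.23 open 0.598 grip 40.0 
row [0.0009 0.0034 0.    ] 0.0004 mm [0. 1. 0.]
```

```bash
python3 -m inch '[[0.3,0,0,0.003,0],[0.65,0,0,0.003,0],[0.76,0,0,0.003,0],[0.76,0,0,0.003,0]]'; python3 -m inch '[[0.76,0,0,-0.03,0],[0.76,0,0,-0.1,0],[0.76,0,0,-0.25,0],[0.76,0,0,-0.3,0],[0.76,0,0,-0.3,0]]'; python3 go.py 397.5 -323.5 130 115.5
```

```text
clock: 6.78
position: [635.5, 167.3, 16.6]
ee_rot: [0.726, 0.687, 0.001, 0.0]
force: [0.6, -0.4, 0.4]
opening: 0.754
grip_force: 0.0
clock: 7.4
position: [636.4, 167.5, 138.8]
ee_rot: [0.726, 0.687, 0.002, 0.001]
force: [0.2, -0.7, 0.5]
opening: 0.757
grip_force: 0.0
clock 7.4 pos [636.4 167.5 138.8] psi 86.8 j6 0.23 open 0.757 grip 0.0 
row [-1.2585 -0.5291  0.0179] -0.25 mm [-503. -212.    7.]
```

```bash
python3 go.py 402 -328 130 115.5; python3 -m inch '[[0.9,-0.12,-0.05,0,-0.05],[0.9,-0.25,-0.1,0,-0.1],[0.9,-0.375,-0.15,0,-0.15],[0.9,-0.5,-0.21,0,-0.2],[0.9,-0.625,-0.265,0,-0.25]]'; python3 -m inch '[[0.9,0,0,0,0]]' >/dev/null; python3 go.py 402 -328 130 115.5
```

```text
clock 7.4 pos [636.4 167.5 138.8] psi 86.8 j6 0.23 open 0.757 grip 0.0 
row [-1.2691 -0.5172  0.018 ] -0.25 mm [-508. -207.    7.]
clock: 8.02
position: [512.7, -77.6, 133.1]
ee_rot: [0.532, 0.847, -0.001, -0.002]
force: [0.9, -0.6, -0.3]
opening: 0.898
grip_force: 0.0
clock 8.15 pos [512.4 -78.7 133.1] psi 115.2 j6 -0.7 open 0.899 grip 0.0 
row [-0.4461 -0.5154  0.0085] -0.0023 mm [-178. -206.    3.]
```

```bash
python3 -m inch '[[0.95,-0.09,-0.1,0,0],[0.95,-0.18,-0.21,0,0],[0.95,-0.27,-0.31,0,0],[0.95,-0.36,-0.42,0,0],[0.95,-0.446,-0.515,0,0]]'; python3 -m inch '[[0.95,0,0,0,0],[0.95,0,0,0,0]]' >/dev/null; python3 go.py 402 -328 6 115.5; python3 - <<'E'
from station import *
import cv2,numpy as np
s=read_state();g=grab_frame('wrist')
f=g['frame'][:,:,::-1].copy()
from scipy.spatial.transform import Rotation as R
M=R.from_quat(s['ee_rot']).as_matrix();m=g['mount']
a=np.array([.903,.43]);b=np.array([.43,-.903]);o=np.array([393,-328])
for p,c in ((o,(0,0,255)),(o+38*a,(0,255,0)),(o+38*b,(255,0,0))):
    t=M.T@(np.array([*p,22])-s['position']);q=m[:3,:3].T@(t-m[:3,3])
    u=q[:2]/q[2]*[g['fx'],g['fy']]+[g['cx'],g['cy']];print(u);cv2.circle(f,(int(u[0]),int(u[1])),3,c,-1)
cv2.imwrite('pics/w2.png',f)
E
```

```text
clock: 8.78
position: [405.2, -326.6, 134.0]
ee_rot: [0.534, 0.846, 0.001, -0.001]
force: [0.3, -0.6, 0.4]
opening: 0.949
grip_force: 0.0
clock 9.03 pos [ 406.2 -325.   134.3] psi 115.5 j6 -1.22 open 0.948 grip 0.0 
row [-0.0031 -0.0125  0.3209] -0.0 mm [ -1.  -5. 128.]
[235.92623959 183.75976265]
[278.05828962 183.78480208]
[236.40106705 223.25077419]
```

View pics/w2.png

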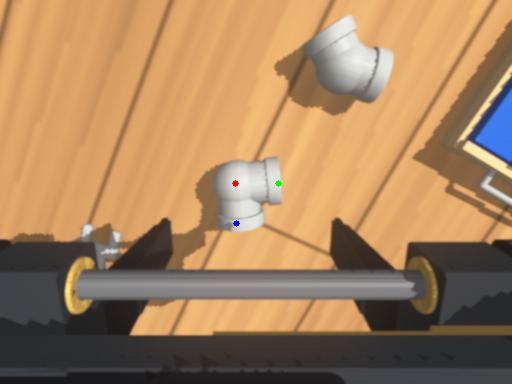

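Wrist view: the elbow's corner is at (236,184), one arm to the right and one down, aligned with the projection. I descend and grip.

```bash
python3 -m inch '[[0.95,-0.003,-0.01,0.1,0],[0.95,-0.003,-0.01,0.2,0],[0.95,-0.003,-0.01,0.29,0],[0.95,-0.003,-0.01,0.318,0],[0.9,-0.003,-0.01,0.318,0]]' 40; python3 -m inch '[[0.3,0,0,0,0],[0.3,0,0,0,0],[0.3,0,0,0,0],[0.3,0,0,0,0]]' ; python3 go.py 402 -328 130 115.5
```

```text
clock: 9.7
position: [403.4, -328.1, 8.3]
ee_rot: [0.533, 0.846, 0.0, -0.001]
force: [0.1, -0.6, 0.1]
opening: 0.912
grip_force: 0.0
clock: 10.2
position: [403.8, -329.7, 9.8]
ee_rot: [0.534, 0.846, -0.0, 0.001]
force: [-0.3, -0.1, 3.7]
opening: 0.636
grip_force: 39.6
clock 10.2 pos [ 403.8 -329.7    9.8] psi 115.5 j6 -1.23 open 0.636 grip 39.6 
row [ 0.0052 -0.002  -0.3006] -0.0002 mm [   2.   -1. -120.]
```

```bash
python3 -m inch '[[0.3,0,0,-0.1,0],[0.3,0,0,-0.22,0],[0.3,0,0,-0.3,0],[0.3,0,0,-0.3,0]]' 40; python3 go.py 630.5 63.6 130 86.8
```

```text
clock: 10.7
position: [404.2, -330.4, 131.1]
ee_rot: [0.534, 0.846, -0.001, 0.003]
force: [-0.1, -0.2, -2.0]
opening: 0.637
grip_force: 39.6
clock 10.7 pos [ 404.2 -330.4  131.1] psi 115.5 j6 -1.23 open 0.637 grip 39.6 
row [0.6458 0.9345 0.001 ] 0.2503 mm [258. 374.   0.]
```

```bash
python3 -m inch '[[0.3,0.08,0.11,0,0.05],[0.3,0.16,0.23,0,0.1],[0.3,0.24,0.35,0,0.15],[0.3,0.32,0.465,0,0.2],[0.3,0.4,0.58,0,0.25]]' 40; python3 -m inch '[[0.3,0,0,0,0]]' >/dev/null; python3 go.py 630.5 63.6 130 86.8
```

```text
clock: 11.32
position: [542.6, -82.8, 125.4]
ee_rot: [0.727, 0.686, -0.001, -0.002]
force: [0.3, -0.8, -1.4]
opening: 0.629
grip_force: 39.5
clock 11.45 pos [543.1 -81.5 125.5] psi 87.1 j6 -0.2 open 0.637 grip 39.6 
row [ 0.3733  0.2001 -0.0117] 0.0029 mm [149.  80.  -5.]
```

```bash
python3 -m inch '[[0.3,0.11,0.06,0,0],[0.3,0.22,0.12,0,0],[0.3,0.33,0.18,0,0.002],[0.3,0.373,0.2,0,0.003],[0.3,0.373,0.2,0,0.003]]' 40; python3 -m inch '[[0.3,0,0,0,0],[0.3,0,0,0,0]]' >/dev/null; python3 go.py 630.5 63.6 20 86.8
```

```text
clock: 12.08
position: [630.7, 59.6, 126.6]
ee_rot: [0.728, 0.686, -0.001, -0.001]
force: [0.7, -0.9, -2.8]
opening: 0.635
grip_force: 39.6
clock 12.32 pos [631.1  58.4 128.4] psi 86.4 j6 0.07 open 0.635 grip 39.6 
row [ 0.013  -0.0021  0.2709] -0.0033 mm [  5.  -1. 108.]
```

```bash
python3 -m inch '[[0.3,0.013,-0.002,0.1,-0.003],[0.3,0.013,-0.002,0.19,-0.003],[0.3,0.013,-0.002,0.24,-0.003],[0.3,0.013,-0.002,0.26,-0.003],[0.3,0.013,-0.002,0.265,-0.003]]' 40; python3 -m inch '[[0.3,0,0,0,0],[0.3,0,0,0,0],[0.3,0,0,0,0]]'; python3 go.py 630.5 63.6 18 86.8
```

```text
clock: 12.95
position: [631.8, 64.8, 23.3]
ee_rot: [0.726, 0.687, 0.0, 0.0]
force: [0.3, -0.2, -2.8]
opening: 0.633
grip_force: 39.6
clock: 13.32
position: [631.8, 65.0, 23.5]
ee_rot: [0.726, 0.687, 0.0, 0.0]
force: [0.4, 0.7, -3.3]
opening: 0.634
grip_force: 39.6
clock 13.32 pos [631.8  65.   23.5] psi 86.9 j6 0.07 open 0.634 grip 39.6 
row [-0.0038 -0.003   0.0137] 0.0005 mm [-2. -1.  5.]
```

```bash
python3 -m inch '[[0.3,-0.003,-0.003,0.01,0],[0.3,-0.003,-0.003,0.01,0],[0.3,-0.003,-0.003,0.01,0]]' 40; python3 -m inch '[[0.3,0,0,0.003,0],[0.3,0,0,0.003,0],[0.3,0,0,0.003,0]]'
```

```text
clock: 13.7
position: [630.3, 63.8, 18.9]
ee_rot: [0.726, 0.687, 0.0, 0.0]
force: [1.6, 0.4, -0.7]
opening: 0.636
grip_force: 39.6
clock: 14.08
position: [630.3, 63.8, 18.8]
ee_rot: [0.726, 0.687, 0.0, 0.0]
force: [-2.1, -0.8, 4.9]
opening: 0.631
grip_force: 39.5
```

```bash
python3 -m inch '[[0.7,0,0,0,0],[0.79,0,0,0,0],[0.79,0,0,0,0]]'; python3 -m inch '[[0.79,0,0,-0.03,0],[0.79,0,0,-0.1,0],[0.79,0,0,-0.25,0],[0.79,0,0,-0.28,0],[0.79,0,0,-0.28,0]]'; python3 go.py 443 69 130 137
```

```text
clock: 14.45
position: [629.9, 63.9, 17.2]
ee_rot: [0.726, 0.687, -0.0, -0.0]
force: [0.1, -0.2, 0.3]
opening: 0.785
grip_force: 0.0
clock: 15.08
position: [631.0, 63.9, 131.6]
ee_rot: [0.726, 0.687, 0.001, 0.001]
force: [0.5, -0.9, -0.7]
opening: 0.79
grip_force: 0.0
clock 15.07 pos [631.   63.9 131.6] psi 86.8 j6 0.07 open 0.79 grip 0.0 
row [-0.0131 -0.47    0.0022] -0.4376 mm [  -5. -188.    1.]
```

```bash
python3 -m inch '[[0.85,-0.003,-0.1,0,-0.09],[0.85,-0.005,-0.2,0,-0.18],[0.85,-0.008,-0.3,0,-0.27],[0.85,-0.01,-0.4,0,-0.36],[0.85,-0.013,-0.47,0,-0.438]]'; python3 -m inch '[[0.85,0,0,0,0],[0.85,0,0,0,0]]' >/dev/null; python3 go.py 443 69 5 137; python3 - <<'E'
from station import *
import cv2,numpy as np
s=read_state();g=grab_frame('wrist')
f=g['frame'][:,:,::-1].copy()
from scipy.spatial.transform import Rotation as R
M=R.from_quat(s['ee_rot']).as_matrix();m=g['mount']
o=np.array([443,69]);a=np.array([.682,.731])
for p,c in ((o,(0,0,255)),(o+26.5*a,(0,255,0)),(o-26.5*a,(255,0,0))):
    t=M.T@(np.array([*p,19])-s['position']);q=m[:3,:3].T@(t-m[:3,3])
    u=q[:2]/q[2]*[g['fx'],g['fy']]+[g['cx'],g['cy']];print(u);cv2.circle(f,(int(u[0]),int(u[1])),3,c,-1)
cv2.imwrite('pics/w3.png',f)
E
```

```text
clock: 15.7
position: [438.8, 69.0, 126.8]
ee_rot: [0.364, 0.932, -0.001, -0.002]
force: [0.1, 0.2, 0.8]
opening: 0.847
grip_force: 0.0
clock 15.95 pos [442.2  69.  128.8] psi 136.9 j6 -0.78 open 0.849 grip 0.0 
row [-0.0016  0.0016  0.3094] -0.0007 mm [ -1.   1. 124.]
[251.15159191 187.90246872]
[280.69068981 187.87250248]
[221.61601624 187.93243138]
```

View pics/w3.png

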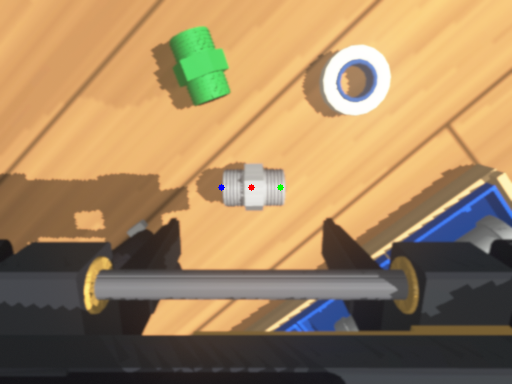

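Wrist view: the nipple spans (222..285, 187), level and on the projected points. I grip it by its ends.

```bash
python3 -m inch '[[0.85,0,0.004,0.1,0],[0.85,0,0.004,0.2,0],[0.85,0,0.004,0.28,0],[0.85,0,0.004,0.309,0],[0.85,0,0.004,0.309,0]]' 30; python3 -m inch '[[0.3,0,0,0,0],[0.3,0,0,0,0],[0.3,0,0,0,0],[0.3,0,0,0,0]]' ; python3 -m inch '[[0.3,0,0,-0.1,0],[0.3,0,0,-0.22,0],[0.3,0,0,-0.3,0],[0.3,0,0,-0.3,0]]'; python3 go.py 618.2 -156 130 86.8
```

```text
clock: 16.62
position: [443.1, 70.1, 5.4]
ee_rot: [0.366, 0.93, -0.0, -0.001]
force: [-0.5, 0.2, 0.2]
opening: 0.849
grip_force: 0.0
clock: 17.12
position: [443.7, 70.2, 6.6]
ee_rot: [0.366, 0.931, 0.0, 0.001]
force: [-0.5, -0.0, 2.5]
opening: 0.554
grip_force: 30.0
clock: 17.62
position: [445.0, 70.3, 128.5]
ee_rot: [0.366, 0.931, 0.001, 0.003]
force: [0.8, -0.0, -2.0]
opening: 0.552
grip_force: 30.0
clock 17.62 pos [445.   70.3 128.5] psi 137.0 j6 -0.78 open 0.552 grip 30.0 
row [-0.7024 -0.1188 -0.0012] 0.4384 mm [-281.  -48.   -0.]
```

```bash
python3 -m inch '[[0.3,-0.14,-0.02,0,0.09],[0.3,-0.28,-0.04,0,0.18],[0.3,-0.42,-0.07,0,0.27],[0.3,-0.56,-0.09,0,0.36],[0.3,-0.7,-0.118,0,0.438]]'; python3 -m inch '[[0.3,0,0,0,0],[0.3,0,0,0,0],[0.3,0,0,0,0]]' >/dev/null; python3 go.py 618.2 -156 18 86.8
```

```text
clock: 18.25
position: [615.3, -156.2, 122.2]
ee_rot: [0.728, 0.685, -0.001, -0.002]
force: [0.2, 1.0, -0.9]
opening: 0.559
grip_force: 30.0
clock 18.62 pos [ 614.6 -153.8  124.6] psi 86.9 j6 -0.28 open 0.557 grip 30.0 
row [-0.0051  0.0097  0.2666] 0.0012 mm [ -2.   4. 107.]
```

```bash
python3 -m inch '[[0.3,-0.005,0.008,0.1,0],[0.3,-0.005,0.008,0.19,0],[0.3,-0.005,0.008,0.24,0],[0.3,-0.005,0.008,0.257,0],[0.3,-0.005,0.008,0.257,0]]'; python3 -m inch '[[0.3,0,0,0,0],[0.3,0,0,0,0],[0.3,0,0,0,0]]'
```

```text
clock: 19.25
position: [619.3, -157.2, 23.7]
ee_rot: [0.726, 0.688, 0.0, 0.0]
force: [0.5, 0.0, -1.2]
opening: 0.557
grip_force: 30.0
clock: 19.62
position: [619.3, -157.5, 23.8]
ee_rot: [0.726, 0.687, 0.0, 0.001]
force: [-0.4, 0.2, -1.5]
opening: 0.559
grip_force: 30.0
```

```bash
python3 -m inch '[[0.3,0,0,0.01,0],[0.3,0,0,0.017,0],[0.3,0,0,0.017,0]]'; python3 -m inch '[[0.3,0,0,0.004,0],[0.3,0,0,0.004,0],[0.3,0,0,0.004,0]]'
```

```text
clock: 20.0
position: [618.7, -157.3, 15.9]
ee_rot: [0.726, 0.687, -0.0, -0.0]
force: [0.0, -0.1, -1.7]
opening: 0.553
grip_force: 30.0
clock: 20.38
position: [618.9, -157.4, 15.7]
ee_rot: [0.726, 0.687, -0.0, -0.0]
force: [-3.6, 1.1, 5.6]
opening: 0.554
grip_force: 30.0
```

Contact felt; release and go for the cap.

```bash
python3 -m inch '[[0.6,0,0,0,0],[0.72,0,0,0,0],[0.72,0,0,0,0]]'; python3 -m inch '[[0.72,0,0,-0.03,0],[0.72,0,0,-0.1,0],[0.72,0,0,-0.25,0],[0.72,0,0,-0.29,0],[0.72,0,0,-0.29,0]]'; python3 go.py 389 334 130 140
```

```text
clock: 20.75
position: [618.9, -157.3, 14.5]
ee_rot: [0.726, 0.687, 0.0, 0.0]
force: [0.1, -0.6, -0.3]
opening: 0.706
grip_force: 0.0
clock: 21.38
position: [620.1, -157.8, 133.1]
ee_rot: [0.726, 0.687, 0.001, 0.002]
force: [-0.5, 0.7, -0.1]
opening: 0.717
grip_force: 0.0
clock 21.38 pos [ 620.1 -157.8  133.1] psi 86.8 j6 -0.28 open 0.717 grip 0.0 
row [ 1.1959 -0.6444  0.0037] -0.4638 mm [ 478. -258.    1.]
```

```bash
python3 -m inch '[[0.75,0.12,-0.065,0,-0.09],[0.75,0.24,-0.13,0,-0.18],[0.75,0.36,-0.195,0,-0.27],[0.75,0.48,-0.26,0,-0.36],[0.75,0.6,-0.325,0,-0.464]]'; python3 -m inch '[[0.75,0,0,0,0]]' >/dev/null; python3 go.py 389 334 130 140
```

```text
clock: 22.0
position: [499.8, 90.7, 128.1]
ee_rot: [0.349, 0.937, -0.001, -0.002]
force: [-0.2, 0.4, 0.1]
opening: 0.748
grip_force: 0.0
clock 22.12 pos [499.3  91.8 128. ] psi 139.1 j6 -0.78 open 0.753 grip 0.0 
row [ 0.6048  0.2774 -0.0037] -0.0077 mm [242. 111.  -1.]
```

```bash
python3 -m inch '[[0.75,0.13,0.06,0,0],[0.75,0.26,0.12,0,0],[0.75,0.4,0.18,0,0],[0.75,0.53,0.24,0,0],[0.75,0.605,0.277,0,0]]'; python3 -m inch '[[0.75,0,0,0,0],[0.75,0,0,0,0]]' >/dev/null; python3 go.py 389 334 5 140; python3 - <<'E'
from station import *
import cv2,numpy as np
s=read_state();g=grab_frame('wrist')
f=g['frame'][:,:,::-1].copy()
from scipy.spatial.transform import Rotation as R
M=R.from_quat(s['ee_rot']).as_matrix();m=g['mount']
for p,c in (((389,334,14),(0,0,255)),((389,334,30),(0,255,0))):
    t=M.T@(np.array(p)-s['position']);q=m[:3,:3].T@(t-m[:3,3])
    u=q[:2]/q[2]*[g['fx'],g['fy']]+[g['cx'],g['cy']];print(u);cv2.circle(f,(int(u[0]),int(u[1])),3,c,-1)
cv2.imwrite('pics/w4.png',f)
E
```

```text
clock: 22.75
position: [391.8, 332.9, 129.0]
ee_rot: [0.352, 0.936, -0.001, -0.001]
force: [-0.1, -0.1, 0.6]
opening: 0.749
grip_force: 0.0
clock 23.0 pos [393.2 330.9 129.5] psi 138.8 j6 -0.26 open 0.747 grip 0.0 
row [ 0.0132 -0.0004  0.3113] -0.0107 mm [  5.  -0. 125.]
[250.2255194  179.97958946]
[250.15317776 184.38623895]
```

View pics/w4.png

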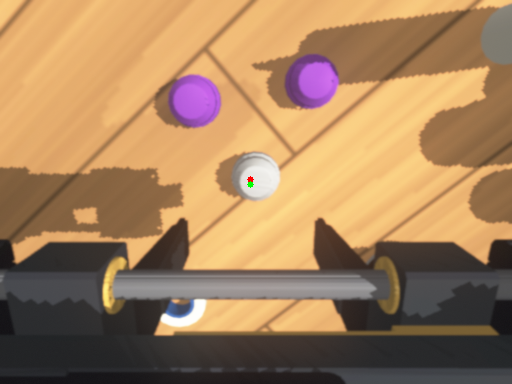

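Wrist view: the cap is at (256,178), about 5 mm off my estimate along tool y and 3 mm along x; the purple caps are clear of the fingers. I correct and grip.

```bash
python3 -m inch '[[0.75,0.02,0.011,0.1,-0.01],[0.75,0.02,0.011,0.2,-0.01],[0.75,0.02,0.011,0.28,-0.01],[0.75,0.02,0.011,0.308,-0.01],[0.75,0.02,0.011,0.308,-0.01]]' 30; python3 -m inch '[[0.3,0,0,0,0],[0.3,0,0,0,0],[0.3,0,0,0,0],[0.3,0,0,0,0]]' ; python3 -m inch '[[0.3,0,0,-0.1,0],[0.3,0,0,-0.22,0],[0.3,0,0,-0.3,0],[0.3,0,0,-0.3,0]]'; python3 go.py 624.3 -48.2 130 86.8
```

```text
clock: 23.68
position: [390.1, 339.8, 7.2]
ee_rot: [0.343, 0.939, -0.0, -0.0]
force: [0.5, -0.2, -0.5]
opening: 0.749
grip_force: 0.0
clock: 24.18
position: [390.1, 340.9, 8.3]
ee_rot: [0.342, 0.94, 0.0, 0.0]
force: [-1.1, -2.1, 4.2]
opening: 0.449
grip_force: 30.0
clock: 24.68
position: [391.6, 342.0, 130.5]
ee_rot: [0.342, 0.94, 0.003, 0.002]
force: [-0.3, 0.1, -1.8]
opening: 0.45
grip_force: 30.0
clock 24.68 pos [391.6 342.  130.5] psi 140.0 j6 -0.26 open 0.45 grip 30.0 
row [-1.0728e+00 -3.7330e-01  5.0000e-04] 0.4642 mm [-429. -149.    0.]
```

```bash
python3 - <<'E'
from station import *
import cv2
cv2.imwrite('pics/w5.png',grab_frame('wrist')['frame'][:,:,::-1])
E
```

```text
(no output)
```

View pics/w5.png

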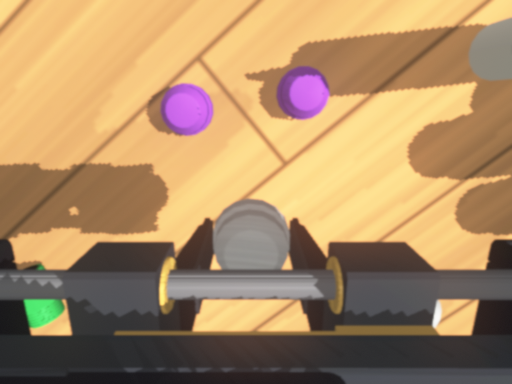

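The cap is held upright at (250,237) between the fingers. I carry it to its bin.

```bash
python3 -m inch '[[0.3,-0.13,-0.045,0,0.09],[0.3,-0.26,-0.09,0,0.18],[0.3,-0.39,-0.135,0,0.27],[0.3,-0.52,-0.18,0,0.36],[0.3,-0.65,-0.225,0,0.464]]'; python3 -m inch '[[0.3,0,0,0,0]]' >/dev/null; python3 go.py 624.3 -48.2 130 86.8
```

```text
clock: 25.35
position: [530.1, 102.8, 124.3]
ee_rot: [0.722, 0.692, -0.002, -0.001]
force: [0.8, 0.6, -0.5]
opening: 0.452
grip_force: 30.0
clock 25.48 pos [531.  101.6 124.6] psi 87.7 j6 0.13 open 0.453 grip 30.0 
row [-0.3649  0.248  -0.0141] 0.0079 mm [-146.   99.   -6.]
```

```bash
python3 -m inch '[[0.3,-0.1,0.07,0,0],[0.3,-0.2,0.14,0,0.005],[0.3,-0.3,0.2,0,0.008],[0.3,-0.365,0.245,0,0.008],[0.3,-0.365,0.245,0,0.008]]'; python3 -m inch '[[0.3,0,0,0,0],[0.3,0,0,0,0],[0.3,0,0,0,0]]' >/dev/null; python3 go.py 624.3 -48.2 24 86.8
```

```text
clock: 26.1
position: [623.3, -45.2, 124.9]
ee_rot: [0.725, 0.689, -0.001, -0.002]
force: [-0.2, 0.3, -0.9]
opening: 0.451
grip_force: 30.0
clock 26.48 pos [623.5 -43.7 127.3] psi 87.2 j6 -0.11 open 0.453 grip 30.0 
row [-0.0111  0.0025  0.2583] 0.0031 mm [ -4.   1. 103.]
```

```bash
python3 -m inch '[[0.3,-0.011,0.002,0.1,0.003],[0.3,-0.011,0.002,0.19,0.003],[0.3,-0.011,0.002,0.235,0.003],[0.3,-0.011,0.002,0.25,0.003],[0.3,-0.011,0.002,0.25,0.003]]'; python3 -m inch '[[0.3,0,0,0,0],[0.3,0,0,0,0]]'; python3 -m inch '[[0.3,0,0,0.01,0],[0.3,0,0,0.01,0],[0.3,0,0,0.01,0]]'
```

```text
clock: 27.1
position: [625.2, -49.1, 28.2]
ee_rot: [0.727, 0.687, 0.0, 0.0]
force: [-0.2, 0.9, -0.6]
opening: 0.449
grip_force: 30.0
clock: 27.35
position: [625.5, -49.4, 28.9]
ee_rot: [0.727, 0.687, 0.001, 0.001]
force: [-0.6, -0.3, -2.1]
opening: 0.455
grip_force: 30.0
clock: 27.72
position: [624.4, -49.1, 23.3]
ee_rot: [0.727, 0.687, -0.0, -0.0]
force: [0.8, 0.0, 0.3]
opening: 0.446
grip_force: 30.0
```

```bash
python3 -m inch '[[0.3,0,0,0.008,0],[0.3,0,0,0.008,0],[0.3,0,0,0.008,0]]';python3 -m inch '[[0.3,0,0,0.004,0],[0.3,0,0,0.004,0],[0.3,0,0,0.004,0]]'
```

```text
clock: 28.1
position: [624.5, -49.2, 20.1]
ee_rot: [0.727, 0.687, -0.0, -0.0]
force: [-0.0, 0.2, -1.1]
opening: 0.454
grip_force: 30.0
clock: 28.48
position: [624.6, -49.2, 18.7]
ee_rot: [0.727, 0.687, 0.0, 0.0]
force: [-0.4, 0.3, -1.3]
opening: 0.451
grip_force: 30.0
```

```bash
python3 -m inch '[[0.3,0,0,0.004,0],[0.3,0,0,0.004,0],[0.3,0,0,0.004,0]]'; python3 -m inch '[[0.5,0,0,0,0],[0.65,0,0,0,0],[0.65,0,0,0,0]]'; python3 -m inch '[[0.65,0,0,-0.03,0],[0.65,0,0,-0.1,0],[0.65,0,0,-0.25,0],[0.65,0,0,-0.35,0],[0.65,0,0,-0.35,0]]'; python3 go.py 400 -250 200 86.8
```

```text
clock: 28.85
position: [624.7, -49.2, 17.3]
ee_rot: [0.727, 0.687, 0.0, 0.0]
force: [-0.2, 0.6, 1.3]
opening: 0.451
grip_force: 30.0
clock: 29.22
position: [624.6, -49.2, 17.0]
ee_rot: [0.727, 0.687, 0.0, -0.0]
force: [-0.4, -0.1, -0.5]
opening: 0.632
grip_force: 0.0
clock: 29.85
position: [627.7, -49.7, 163.5]
ee_rot: [0.727, 0.687, 0.003, 0.004]
force: [0.4, -0.2, -0.8]
opening: 0.656
grip_force: 0.0
clock 29.85 pos [627.7 -49.7 163.5] psi 86.7 j6 -0.11 open 0.656 grip 0.0 
row [-0.5325 -0.5388 -0.0962] -0.0006 mm [-213. -216.  -38.]
```

Move clear, then inspect from the top camera.

```bash
python3 -m inch '[[0.65,-0.1,-0.1,-0.1,0],[0.65,-0.2,-0.2,-0.1,0],[0.65,-0.3,-0.3,-0.1,0],[0.65,-0.4,-0.4,-0.1,0],[0.65,-0.5,-0.52,-0.1,0]]' >/dev/null; python3 -m inch '[[0.65,-0.1,-0.1,0,0],[0.65,-0.1,-0.1,0,0],[0.65,-0.1,-0.1,0,0],[0.65,-0.1,-0.1,0,0]]'; python3 - <<'E'
from station import *
from h import *
a=grab_frame('top');b=grab_frame('scene')
im1=rect(a,520,760,-260,280,9,1.45)
cv2.imwrite('pics/fin.png',np.vstack([im1[:,:780],cv2.resize(b['frame'][190:330,180:400,::-1],(385,245)).repeat(1,0) if 0 else cv2.copyMakeBorder(cv2.resize(b['frame'][195:325,180:390,::-1],(400,248)),0,0,0,im1.shape[1]-400,0)]))
P=cloud(a)
for n,c in dict(tee=(636,167),elbow=(630,62),cap=(624,-49),nip=(619,-157)).items():
    m=(abs(P[...,0]-c[0])<45)&(abs(P[...,1]-c[1])<42);z=P[m][:,2];k=z>18
    print(n,'top',np.percentile(z[k],[90,97,99.5]).round(1),'mean',P[m][k].mean(0).round(0))
E
```

```text
clock: 30.98
position: [363.9, -273.8, 196.7]
ee_rot: [0.726, 0.687, 0.0, -0.0]
force: [0.7, 0.0, -0.3]
opening: 0.648
grip_force: 0.0Traceback (most recent call last):
  File "<stdin>", line 5, in <module>
    return _nx.concatenate(arrs, 0, dtype=dtype, casting=casting)
           ~~~~~~~~~~~~~~~^^^^^^^^^^^^^^^^^^^^^^^^^^^^^^^^^^^^^^^
ValueError: all the input array dimensions except for the concatenation axis must match exactly, but along dimension 1, the array at index 0 has size 780 and the array at index 1 has size 783
```

```bash
python3 - <<'E'
from station import *
from h import *
a=grab_frame('top');b=grab_frame('scene')
im1=cv2.resize(rect(a,520,760,-260,280,9,1.45),(780,345))
sc=cv2.resize(b['frame'][195:325,180:390,::-1],(390,245));ov=cv2.resize(a['frame'][:,:,::-1],(327,245))
cv2.imwrite('pics/fin.png',np.vstack([im1,np.hstack([sc,ov,np.zeros((245,63,3),np.uint8)])]))
P=cloud(a)
for n,c in dict(tee=(636,167),elbow=(630,62),cap=(624,-49),nip=(619,-157)).items():
    m=(abs(P[...,0]-c[0])<45)&(abs(P[...,1]-c[1])<42);z=P[m][:,2];k=z>18
    print(n,'top',np.percentile(z[k],[90,97,99.5]).round(1),'mean',P[m][k].mean(0).round(0))
E
```

```text
tee top [51.4 53.3 55.3] mean [629. 168.  45.]
elbow top [52.3 54.  55.1] mean [626.  62.  46.]
cap top [39.  39.8 41.9] mean [621. -51.  33.]
nip top [47.1 49.4 50.9] mean [ 616. -157.   40.]
```

View pics/fin.png

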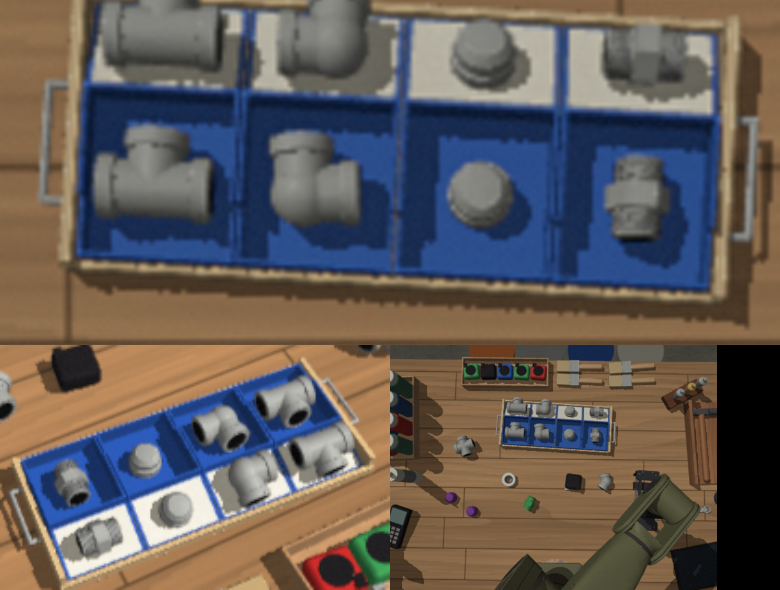

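The view shows each fitting flat in its matching bin: tee (153,180), elbow (310,180), cap (480,195), nipple (637,197). Heights agree with the given sizes, and the cross and bend are untouched.

```bash
python3 -c "
from station import *
print(close_job())"
```

```text
the job is handed in; nothing more can be done
None
```

The tee, elbow, nipple and cap each lie flat in their matching bins (confirmed by camera), the cross and 45-degree bend were left where they lay, and the job is handed in at about 31 s; the judge's verdict was not shown.

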